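Refill the parts carousel with bearing balls and present them

TASK

Use the hand scoop to carry the four bearing balls from the ball tray into the empty compartment of the revolving parts dish, without touching the balls with the gripper or spilling any outside the tray and the dish, and lay the scoop down on the bench or back in the tray. Bring the compartment with the balls round to face the pointer at the front of the dish's base and hold the dish there by its handle: it spins freely, so the program finishes while the gripper still grips the handle and keeps the dish still. Leave the roll of tape where it lies.

Things in the scene. Friction and masses are not known exactly. Their poses are not given: they have to be found in the camera images.
- ball_tray: Grey sheet-steel pan, fixed, 199 x 81 x 60 mm. Origin: on the bench under its centre line, 103 mm from the outside of its low front wall (32 mm high, towards the robot); x runs along it to its sloping back. Inside 76 mm wide, side walls rising from 32 to 60 mm; flat floor 8 mm above the bench from x = -0.100 to +0.046, then it rises at 48 degrees to the back rim at x = +0.093.
- scoop_handle (a point): Hand scoop, loose, 140 g; starts flat in the tray, mouth towards the balls and the slope, handle over the tray's front wall. This point: middle of its straight level wooden grip (84 long, 18 wide, 20 mm high), 66 mm above the bowl's flat underside. x points along the grip to the bowl, z up. In this frame the bowl's closed back is at x = +0.054, its lip at x = +0.130.
- scoop_bowl (a point): The same scoop: middle of the floor inside its aluminium bowl (76 x 68 mm outside, side walls 28 mm high sloping down to the open lip, sheet 2 mm), 92 mm in front of and 64 mm below scoop_handle. x towards the lip, 38 mm away; z up.
- ball_1_center (a point): Steel bearing ball, 20 mm in diameter, 33 g, loose in the tray between the scoop and the slope; its centre. It starts rolling only on slopes of more than about 10 to 14 degrees.
- ball_2_center (a point): Steel bearing ball, 20 mm in diameter, 33 g, loose in the tray between the scoop and the slope; its centre. It starts rolling only on slopes of more than about 10 to 14 degrees.
- ball_3_center (a point): Steel bearing ball, 20 mm in diameter, 33 g, loose in the tray between the scoop and the slope; its centre. It starts rolling only on slopes of more than about 10 to 14 degrees.
- ball_4_center (a point): Steel bearing ball, 20 mm in diameter, 33 g, loose in the tray between the scoop and the slope; its centre. It starts rolling only on slopes of more than about 10 to 14 degrees.
- pointer (a point): Top of the upright steel pointer tab (16 mm wide) at the front of the carousel's fixed base, 138 mm from the axis and 42 mm above the bench. x points inwards to the axis, z up. The base may stand turned a little on the bench.
- carousel (a joint): Angle in rad by which the dish must still turn counter-clockwise (seen from above) until the middle of the empty compartment faces the pointer: 0 = facing it, positive = the compartment stands clockwise of the pointer, on the robot's left. Turns freely both ways (friction 0.02 N m), no detents.
- dish_floor (a point): Aluminium dish, 240 mm across, rim 56 mm above the bench, split by crossed dividers (52 mm above the bench, 3 mm thick) into four quarters. This point: on its axis on its floor, 18 mm above the bench; turns with it. Its x and y axes run along the dividers that bound the empty quarter (x > 0, y > 0); the others hold nuts, bolts and a pipe elbow, below rim height.
- empty_compartment (a point): Middle of the floor of the empty compartment, 79 mm from the axis; it turns with the dish. Same axes as dish_floor.
- turn_handle_grip (a point): Black bar handle on top of the dish's central post, fixed to the dish; 62 mm long, 14 mm wide, 36 mm high, top 103 mm above the bench. This point is its centre, on the dish's axis, 85 mm above the bench. x points along the bar, which points to the middle of the empty compartment.
- turn_handle: The same bar handle; origin at the centre of its underside on the dish's axis, 67 mm above the bench.
- masking_tape: Roll of masking tape lying flat, 105 mm across, 25 mm high, loose, at the front of the bench; origin in the middle of its underside; leave it.

How it is judged:
On the way, in this order (a step that is already met when the one before it is completed fails the run):
1. a ball rides in the bowl of the lifted scoop (height (world z) of scoop_bowl above 0.09 m and ((x of ball_1_center in the frame of scoop_bowl between -0.04 and 0.04 m and y of ball_1_center in the frame of scoop_bowl between -0.034 and 0.034 m and z of ball_1_center in the frame of scoop_bowl between 0 and 0.04 m) or (x of ball_2_center in the frame of scoop_bowl between -0.04 and 0.04 m and y of ball_2_center in the frame of scoop_bowl between -0.034 and 0.034 m and z of ball_2_center in the frame of scoop_bowl between 0 and 0.04 m) or (x of ball_3_center in the frame of scoop_bowl between -0.04 and 0.04 m and y of ball_3_center in the frame of scoop_bowl between -0.034 and 0.034 m and z of ball_3_center in the frame of scoop_bowl between 0 and 0.04 m) or (x of ball_4_center in the frame of scoop_bowl between -0.04 and 0.04 m and y of ball_4_center in the frame of scoop_bowl between -0.034 and 0.034 m and z of ball_4_center in the frame of scoop_bowl between 0 and 0.04 m))), for 0.2 s.
2. the four balls lie in the empty compartment (x of each of ball_1_center, ball_2_center, ball_3_center, ball_4_center in the frame of dish_floor above 0 m and y of each of ball_1_center, ball_2_center, ball_3_center, ball_4_center in the frame of dish_floor above 0 m and horizontal distance between each of ball_1_center, ball_2_center, ball_3_center, ball_4_center and dish_floor below 0.118 m and z of ball_1_center in the frame of dish_floor between 0 and 0.035 m and z of ball_2_center in the frame of dish_floor between 0 and 0.035 m and z of ball_3_center in the frame of dish_floor between 0 and 0.035 m and z of ball_4_center in the frame of dish_floor between 0 and 0.035 m), for 0.2 s.
At the end, for the whole second after the job is handed in: All four balls in the compartment that was empty; its middle within 0.12 rad of the pointer, dish still (under 0.05 rad/s); the fingers grip the dish's handle (over 3 N, within 40 mm of its centre); scoop lying on the bench or in the tray, clear of the dish (all of step 2 and value of joint carousel between -0.12 and 0.12 rad and velocity of joint carousel between -0.05 and 0.05 rad/s and contact force between the fingers and turn_handle above 3 N and distance between the grasp point and turn_handle_grip below 0.04 m and height (world z) of scoop_bowl below 0.07 m and height (world z) of scoop_handle below 0.13 m and horizontal distance between scoop_bowl and dish_floor above 0.13 m); the arm keeps its last pose, push and grip.
It fails at once if the gripper touches a ball (contact force between the fingers and ball_1 above 0.5 N or contact force between the fingers and ball_2 above 0.5 N or contact force between the fingers and ball_3 above 0.5 N or contact force between the fingers and ball_4 above 0.5 N).
It fails at once if a ball is spilled on the bench or the floor (height (world z) of any of ball_1_center, ball_2_center, ball_3_center, ball_4_center below 0.0135 m).
It fails at once if the roll of tape is moved by more than 3 cm (distance of masking_tape from where it was at the start of the episode above 0.03 m).
It also fails if it takes over 64 s, if anything falls off the work surface, if the arm or the gripper's body presses on something with over 40 N, if the wrist force passes 120 N, or if a joint passes its speed limit or range.

ROBOT

A 6-joint arm with a two-finger parallel gripper is mounted at the origin on a cart in front of the work surface, level with it; the furniture and walls round the work are solid. World frame = base frame: x ahead of the robot, y to its left, z up, the work surface at z = 0. Lengths are in m, angles in rad, forces in N, time in s.
With the tool pointing down it reaches from about 0.4 to 0.825 m from the base axis. Payload 7 kg.
Tool frame: the origin (TCP) lies on the centre line of the jaws, within the pads' length; the fingertips stand 25 mm ahead of it and the grasp point (between the pads) lies 6 mm ahead of it; z points along the fingers, y is the line along which they close (so a half turn about z gives the same grasp; the last joint's range is limited). The gripper opens to 88 mm and grips with 3 to 60 N. Pads are 19 mm wide; open, the fingers measure 130 mm over their backs; the gripper's body (78 mm by 193 mm) begins 47 mm behind the grasp point.
Start: joints at [1.396, 0.359, 0.012, 0, -1.224, -0.288], TCP at [0.301, 0.604, 0.252] pointing down, gripper open.
Joint ranges: [-3.07, 3.07], [-1.43, 2.12], [-1.02, 1.25], [-3.03, 1.67], [-3.05, -0], [-3.03, 3.03]. Speed limits (rad/s): [2.39, 2.39, 3.01, 3.14, 3.14, 3.14].

INTERFACE

Orientations are given as [roll, pitch, yaw] about the fixed x, y, z axes, in that order (R = Rz(yaw) Ry(pitch) Rx(roll)).
In Python, from station import readout, vision, arm gives the robot as it stands. The module is installed in compiled form; this text tells all that it offers.
- The arm moves only by the tool carry_out, never from a script. Its argument "commands" is a list of rows, each an object with "dp": the shift along the tool's x, y, z in m, a list of three; "rotation": the turn, a rotation vector about the tool's x, y, z in degrees, a list of three. In form: [{"dp": [dx, dy, dz], "rotation": [wx, wy, wz]}, ...]. A call has 1 to 8 rows; each row shifts and turns the commanded pose from where the row before left it, along the tool's axes as they then stand; what a row does not reach is not made up. A row lasts 1/8 s, in which the tool goes at most 62.5 mm and 10.7 degrees, less where a joint would pass 70% of its speed; a pose out of reach is approached as far as the arm can. A call with a gripper value outside its range is refused whole. "grip" is the finger opening in m, from 0 to 0.0876, set as the call begins (left out, the last holds). The fingers move at their own pace and stop on an object; "force" is the grip in N (left out, the last holds). Time passes only in rows, so rows that do not move let the fingers close. It gives the time, the measured TCP pose, the force, the opening and the grip force at its end, in the units of the state.
- readout.get_state(): the state, without advancing time (a new reading comes with each control period).
- vision.grab_frame(name): name is "scene" or "top" or "wrist"; returns (picture, depth): 400x640x3 uint8, red, green, blue; 400x640 float32, m along the optical axis (not along the pixel's ray), 0 where there is no reading.
- vision.calibration(name): a dict with "fovy" (degrees; the focal length in pixels is half the picture's height over the tangent of half this angle, whatever the lens; pixels are square), "cx", "cy" (the principal point, pixels), "dist" ([k1, k2, p1, p2, k3] as OpenCV has them; the pictures are not rectified), "origin" and "attitude" of the camera in the world; the wrist camera has in their place "mount" (4x4, takes a point from camera to tool coordinates, whose origin is the TCP and whose axes are the flange's). Camera axes: x right, y down, z forward; pixel columns grow to the right and rows downward; lengths in m; the calibration is good to about 2 mm. A picture is of the moment at which its call begins: read the wrist's pose just before it. calibration takes no time and is no camera call.
- arm.job_done(): hands the job in; it is judged then, once.
Trained networks look in the newest picture that a camera, given by its name, has taken for a name from the list of things; names that differ only in an ending like _2 or _b are one class to them, and where a whole thing is asked for, a point or a joint stands for the part that bears it (a point fixed in the world has none). Each returns a list of dicts, best first, with "score" (0 to 1); they miss things now and then, are a little off and sometimes report something else, mostly with a low value. They report only what shows in the picture. A call takes as long as a camera call.
- vision.trace(label, camera): "pixels" (400x640 bool, what is visible of it) and "position" ([row, column] in pixels, amid what is visible of it).
The state is a dict: "t": time; "q": joint angles; "qd": joint speeds; "joint_efforts": joint torques, N m; "eef_pos": TCP position; "ee_rot": TCP orientation; "force": force on the tool from outside, world axes, zero at the start; "moment": the same for the moment, N m; "width": finger opening in m; "gripper_force": force on a finger pad.
Only numpy, scipy, OpenCV 4.12 (cv2) and the standard library are available. Lean on these libraries where they do the work, as an engineer would, in place of code of your own. Each camera call takes 0.05 s, during which the arm holds its last target. There are 200 camera calls.

## Working session

There is one attempt and no reset: what is moved stays moved. The work goes in short steps, Python scripts to look and compute and a tool call to move; the robot and the scene stay as the last step left them, time stands still between calls to the robot, and variables do not carry over. Pictures are saved under pics/ and viewed, at most 10 in all, crops included, and the job is handed in when it is done.

Besides the shell and the picture viewer there is one more tool, called after "Request:" as name(argument=value, ...) on one line, values as JSON. carry_out: Moves the arm, as the interface text tells. Its arguments: {"type":"object","properties":{"commands":{"type":"array"},"grip":{"type":"number"},"force":{"type":"number"}},"required":["commands"]}

```bash
mkdir -p pics; cat > h.py <<'E'
import numpy as np, cv2
from scipy.spatial.transform import Rotation as R
from station import readout, vision, arm
def K(c):
    f=200/np.tan(np.radians(c['fovy'])/2); return np.array([[f,0,c['cx']],[0,f,c['cy']],[0,0,1.]])
def campose(name,s=None):
    c=vision.calibration(name)
    if 'mount' in c:
        s=s or readout.get_state(); T=np.eye(4); T[:3,:3]=rot(s['ee_rot']); T[:3,3]=s['eef_pos']
        return c,T@np.array(c['mount'])
    T=np.eye(4); a=np.array(c['attitude']); T[:3,:3]=a if a.shape==(3,3) else rot(a); T[:3,3]=c['origin']; return c,T
def rot(a):
    a=np.array(a)
    return a if a.shape==(3,3) else R.from_euler('xyz',a).as_matrix()
def cloud(name,depth,s=None):
    c,T=campose(name,s); v,u=np.mgrid[0:400,0:640]
    p=cv2.undistortPoints(np.stack([u,v],-1).reshape(-1,1,2).astype(float),K(c),np.array(c['dist'],float)).reshape(400,640,2)
    P=np.dstack([p*depth[...,None],depth]); W=P@T[:3,:3].T+T[:3,3]; W[depth<=0]=np.nan; return W
def save(n,im): cv2.imwrite('pics/'+n,im[...,::-1])
E
python3 - <<'E'
from h import *
print(readout.get_state())
for n in ('scene','top'):
    c=vision.calibration(n); print(n,c)
    im,d=vision.grab_frame(n); save(n+'0.png',im); W=cloud(n,d); np.save(n+'.npy',W)
    for l in ('ball_tray','scoop_handle','scoop_bowl','ball_1_center','pointer','turn_handle','dish_floor','masking_tape'):
        try:
            for r in vision.trace(l,n)[:5]:
                m=r['pixels']; print(n,l,round(r['score'],2),np.round(r['position']),m.sum(),np.round(np.nanmedian(W[m],0),3))
        except Exception as e: print(l,e)
print(vision.calibration('wrist'))
E
```

```text
{'t': 0.0, 'q': array([ 1.39610533e+00,  3.59343737e-01,  1.10431482e-02, -3.19100482e-04,
       -1.22409149e+00, -2.88080849e-01]), 'qd': array([ 0.0001579 , -0.001128  , -0.00030242, -0.00093202, -0.00015651,
        0.00020179]), 'joint_efforts': array([ 2.61191781e-05, -5.82717204e+01,  2.93038023e+01,  6.99697495e+00,
        6.69153917e-03, -1.56133833e-04]), 'eef_pos': array([0.3011819 , 0.60357679, 0.25064931]), 'ee_rot': array([ 3.13997743e+00, -1.65798489e-04, -4.62880378e-01]), 'force': array([-0.08455878, -0.10911629,  0.88571011]), 'moment': array([ 0.02291091, -0.01360899,  0.03576907]), 'gripper_force': 0.0, 'width': 0.08766296371642376}
scene {'fovy': 44.50957609644971, 'cx': 318.6072801501852, 'cy': 197.32124537330355, 'dist': array([-0.01407274,  0.        ,  0.        ,  0.        ,  0.        ]), 'origin': array([-0.02686989,  0.19179788,  0.6388546 ]), 'attitude': array([-2.28114128, -0.00238137, -2.18239211])}
scene ball_tray 0.94 [219. 233.] 3753 [ 0.609 -0.052  0.028]
scene scoop_handle 0.92 [258. 255.] 1697 [ 0.486 -0.022  0.032]
scene scoop_bowl 0.69 [256. 
[... 1467 characters left out ...]
5   0.024]
top dish_floor 0.74 [149. 363.] 10495 [ 0.603 -0.274  0.02 ]
top masking_tape 0.63 [233. 286.] 862 [ 0.401 -0.152  0.024]
top masking_tape 0.19 [163. 256.] 73 [ 0.573 -0.05   0.024]
{'fovy': 58.386373175249396, 'cx': 312.1883209734212, 'cy': 206.90898435604484, 'dist': array([-0.0019488,  0.       ,  0.       ,  0.       ,  0.       ]), 'mount': array([[-2.84381920e-04, -9.54328058e-01, -2.98760569e-01,
         8.16990741e-02],
       [ 9.99999703e-01, -4.85326134e-04,  5.98400625e-04,
         1.19703476e-04],
       [-7.16066818e-04, -2.98760310e-01,  9.54327912e-01,
        -1.32948591e-01],
       [ 0.00000000e+00,  0.00000000e+00,  0.00000000e+00,
         1.00000000e+00]])}
```

```bash
python3 - <<'E'
import cv2,numpy as np
a=cv2.imread('pics/top0.png')[80:260,200:440]; cv2.imwrite('pics/top0c.png',cv2.resize(a,None,fx=3.3,fy=3.3,interpolation=cv2.INTER_CUBIC))
W=np.load('top.npy')
# handle bar pts
P=W[110:190,310:420].reshape(-1,3)
m=(P[:,2]>.092)&(P[:,2]<.11); Q=P[m][:,:2]; c,(w),a=cv2.minAreaRect(Q.astype(np.float32)); print('bar',Q.mean(0),c,w,a,m.sum()); u,s,v=np.linalg.svd(Q-Q.mean(0)); print(np.degrees(np.arctan2(v[0,1],v[0,0])))
# scoop grip
P=W[150:260,200:290].reshape(-1,3); m=(P[:,2]>.06)&(P[:,2]<.1)
Q=P[m]; print('grip',Q.mean(0),m.sum(),cv2.minAreaRect(Q[:,:2].astype(np.float32))); u,s,v=np.linalg.svd(Q[:,:2]-Q[:,:2].mean(0)); print(np.degrees(np.arctan2(v[0,1],v[0,0])))
E
```

```text
bar [ 0.60211821 -0.27309212] (0.603218674659729, -0.27297037839889526) (0.014618142507970333, 0.059139035642147064) 8.25268840789795 221
97.7287053990687
grip [ 0.42218766 -0.02485193  0.0819384 ] 454 ((0.4231501817703247, -0.02427968755364418), (0.019153721630573273, 0.09625791758298874), 80.70795440673828)
170.54859400250385
```

View pics/top0c.png

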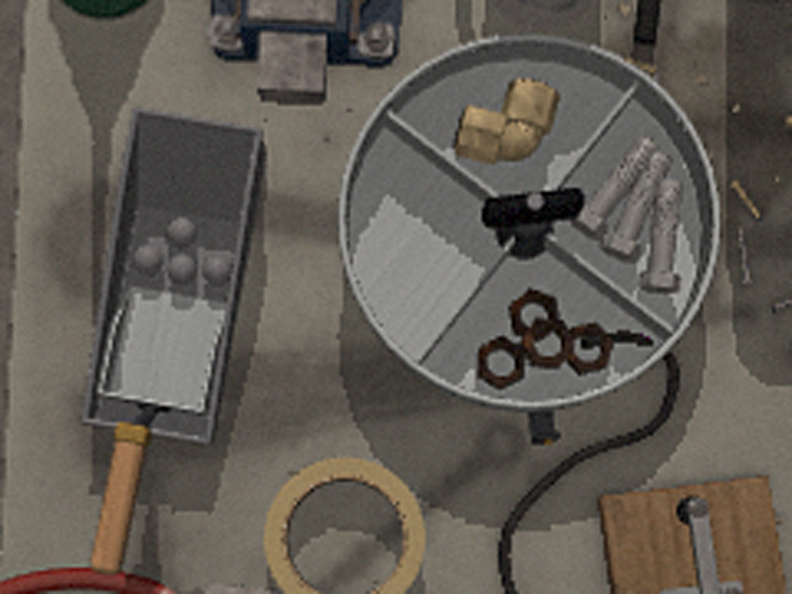

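View pics/scene0.png

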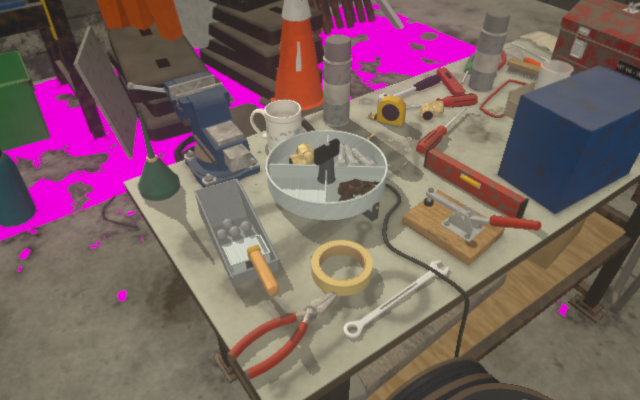

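The top view shows the tray with its scoop (grip about [500,122]) heading roughly −9.5°. Four balls sit just ahead of the lip around [250,180]. The empty quarter is on the dish's left [270,410], and the pointer is at [425,542]. The scene view agrees. Next I move above the grip.

Request:
carry_out(commands=[{"dp": [0, 0, 0], "rotation": [0, 0, -8.5]}, {"dp": [0, 0, 0], "rotation": [0, 0, -8.5]}, {"dp": [0.016, 0.043, 0.0], "rotation": [0, 0, 0]}, {"dp": [0.016, 0.043, 0.0], "rotation": [0, 0, 0]}, {"dp": [0.016, 0.043, 0.0], "rotation": [0, 0, 0]}, {"dp": [0.016, 0.043, 0.0], "rotation": [0, 0, 0]}, {"dp": [0.016, 0.043, 0.0], "rotation": [0, 0, 0]}, {"dp": [0.016, 0.043, 0.0], "rotation": [0, 0, 0]}])

```text
t: 1.9
eef_pos: [0.3535, 0.3322, 0.2518]
ee_rot: [-3.141, -0.0, -0.166]
force: [0.3, -0.2, 0.6]
width: 0.0879
gripper_force: 0.0
```

Request:
carry_out(commands=[{"dp": [0.016, 0.043, 0.0], "rotation": [0, 0, 0]}, {"dp": [0.016, 0.043, 0.0], "rotation": [0, 0, 0]}, {"dp": [0.016, 0.043, 0.0], "rotation": [0, 0, 0]}, {"dp": [0.016, 0.043, 0.0], "rotation": [0, 0, 0]}, {"dp": [0.016, 0.043, 0.0], "rotation": [0, 0, 0]}, {"dp": [0.016, 0.043, 0.0], "rotation": [0, 0, 0]}, {"dp": [0.016, 0.043, 0.0], "rotation": [0, 0, 0]}, {"dp": [0.016, 0.04, 0.0], "rotation": [0, 0, 0]}])

```text
t: 2.9
eef_pos: [0.4233, -0.0253, 0.252]
ee_rot: [-3.141, -0.001, -0.166]
force: [1.2, 0.1, -0.0]
width: 0.0874
gripper_force: 0.0
```

```bash
python3 - <<'E'
from h import *
s=readout.get_state(); print(np.round(s['eef_pos'],4),np.round(np.degrees(s['ee_rot']),2),np.round(s['q'],2))
im,d=vision.grab_frame('wrist'); save('w1.png',im); W=cloud('wrist',d,s); np.save('w1.npy',W)
for l in ('scoop_handle','ball_tray','ball_1_center'):
    for r in vision.trace(l,'wrist')[:5]:
        m=r['pixels']; P=W[m]; P=P[~np.isnan(P[:,0])]; print(l,round(r['score'],2),np.round(r['position']),m.sum(),np.round(np.median(P,0),3))
        if l=='scoop_handle':
            Q=P[P[:,2]>.06]
            if len(Q)>50:
                v=np.linalg.svd(Q[:,:2]-Q[:,:2].mean(0),full_matrices=False)[2][0]; print(np.degrees(np.arctan2(v[1],v[0])),cv2.minAreaRect(Q[:,:2].astype(np.float32)),Q.mean(0),np.percentile(Q[:,2],[5,50,95]))
E
```

```text
[ 0.4233 -0.0253  0.252 ] [-1.7996e+02 -6.0000e-02 -9.5100e+00] [ 0.41 -0.07 -0.5   0.   -1.14  1.  ]
scoop_handle 0.64 [ 89. 307.] 8712 [ 0.509 -0.03   0.01 ]
170.5413908748359 ((0.4261396825313568, -0.02150849625468254), (0.018599797040224075, 0.09477072954177856), 80.10012817382812) [ 0.42850209 -0.02222402  0.08242737] [0.07857427 0.08318432 0.08486233]
ball_tray 0.75 [ 33. 299.] 5358 [ 0.539 -0.037  0.015]
ball_tray 0.21 [ 86. 306.] 8434 [ 0.51 -0.03  0.01]
ball_1_center 0.59 [ 12. 309.] 414 [ 0.574 -0.047  0.025]
```

View pics/w1.png

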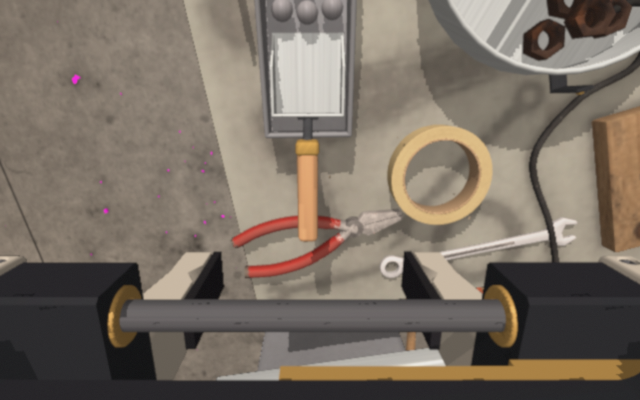

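```bash
python3 - <<'E'
from h import *
W=np.load('w1.npy'); T=np.load('top.npy'); a=np.radians(-9.5); h=np.array([np.cos(a),np.sin(a)]); n=np.array([-h[1],h[0]])
# grip strip profile along heading
P=W.reshape(-1,3); P=P[~np.isnan(P[:,0])]; o=np.array([.426,-.0225])
x=(P[:,:2]-o)@h; y=(P[:,:2]-o)@n
for x0 in np.arange(-.06,.17,.01):
    m=(abs(x-x0)<.004)&(abs(y)<.06)
    hi=m&(P[:,2]>.055)
    lo=m&(P[:,2]>.012)&(abs(y)>.025)
    print(round(x0,3),'top z',np.round(P[hi,2].max() if hi.any() else 0,3),'y',np.round(np.percentile(y[hi],[3,97]),3) if hi.sum()>5 else '-','walls',np.round([y[lo&(y<0)].max() if (lo&(y<0)).any() else 0,y[lo&(y>0)].min() if (lo&(y>0)).any() else 0],3))
# tray from top: back rim, walls
P=T.reshape(-1,3); P=P[~np.isnan(P[:,0])]; x=(P[:,:2]-o)@h; y=(P[:,:2]-o)@n
for x0 in np.arange(.05,.30,.01):
    m=(abs(x-x0)<.004)&(abs(y)<.06); q=m&(P[:,2]>.025)&(abs(y)>.03); c=m&(abs(y)<.02)
    print(round(x0,3),'cent z',np.round(np.median(P[c,2]),3),'wall y',np.round(np.percentile(y[q],[3,97]),3) if q.any() else '-')
E
```

```text
-0.06 top z 0 y - walls [-0.025  0.025]
-0.05 top z 0.084 y [-0.007  0.008] walls [-0.025  0.025]
-0.04 top z 0.085 y [-0.008  0.009] walls [0 0]
-0.03 top z 0.086 y [-0.008  0.009] walls [0 0]
-0.02 top z 0.085 y [-0.008  0.009] walls [0 0]
-0.01 top z 0.293 y [-0.052  0.044] walls [-0.047  0.04 ]
0.0 top z 0.304 y [-0.052  0.044] walls [-0.047  0.04 ]
0.01 top z 0.315 y [-0.059  0.056] walls [-0.047  0.04 ]
0.02 top z 0.331 y [-0.058  0.057] walls [-0.025  0.025]
0.03 top z 0.318 y [-0.057  0.057] walls [-0.025  0.025]
0.04 top z 0.318 y [-0.059  0.059] walls [-0.026  0.026]
0.05 top z 0.064 y [-0.003  0.004] walls [-0.026  0.038]
0.06 top z 0 y - walls [-0.025  0.026]
0.07 top z 0 y - walls [-0.031  0.032]
0.08 top z 0 y - walls [-0.031  0.033]
0.09 top z 0 y - walls [-0.029  0.032]
0.1 top z 0 y - walls [-0.031  0.033]
0.11 top z 0 y - walls [-0.031  0.027]
0.12 top z 0 y - walls [-0.031  0.033]
0.13 top z 0 y - walls [-0.031  0.032]
0.14 top z 0 y - walls [-0.036  0.039]
0.15 top z 0.056 y - walls [-0.025  0.025]
0.16 top z 0 y - walls [-0.026  0.025]
0.05 cent z 0.008 wall y [-
[... 316 characters left out ...]
 y [-0.042  0.041]
0.14 cent z 0.008 wall y [-0.042  0.041]
0.15 cent z 0.023 wall y [-0.042  0.041]
0.16 cent z 0.01 wall y [-0.041  0.04 ]
0.17 cent z 0.01 wall y [-0.041  0.04 ]
0.18 cent z 0.009 wall y [-0.042  0.042]
0.19 cent z 0.009 wall y [-0.042  0.041]
0.2 cent z 0.019 wall y [-0.041  0.041]
0.21 cent z 0.03 wall y [-0.041  0.041]
0.22 cent z 0.041 wall y [-0.04   0.041]
0.23 cent z 0.052 wall y [-0.041  0.041]
0.24 cent z 0.061 wall y [-0.041  0.042]
0.25 cent z nan wall y -
0.26 cent z -0.0 wall y [-0.06  -0.038]
0.27 cent z -0.0 wall y [-0.059 -0.036]
0.28 cent z -0.001 wall y [-0.059 -0.036]
0.29 cent z 0.0 wall y [-0.059 -0.031]
  return _methods._mean(a, axis=axis, dtype=dtype,
  ret = ret.dtype.type(ret / rcount)
```

The wrist view shows the grip from [140,307] to [240,307], and the bowl with its lip near row 35 and the balls just beyond it. I descend and grip.

Request:
carry_out(commands=[{"dp": [0.007, -0.002, 0.03], "rotation": [0, 0, 0]}, {"dp": [0.007, -0.0015, 0.035], "rotation": [0, 0, 0]}, {"dp": [0, 0, 0.035], "rotation": [0, 0, 0]}, {"dp": [0, 0, 0.035], "rotation": [0, 0, 0]}, {"dp": [0, 0, 0.026], "rotation": [0, 0, 0]}, {"dp": [0, 0, 0.01], "rotation": [0, 0, 0]}, {"dp": [0, 0, 0], "rotation": [0, 0, 0]}])

```text
t: 3.98
eef_pos: [0.4377, -0.0221, 0.0806]
ee_rot: [3.141, 0.001, -0.165]
force: [-0.0, 0.4, 0.7]
width: 0.0876
gripper_force: 0.0
```

Request:
carry_out(commands=[{"dp": [0, 0, 0], "rotation": [0, 0, 0]}, {"dp": [0, 0, 0], "rotation": [0, 0, 0]}, {"dp": [0, 0, 0], "rotation": [0, 0, 0]}, {"dp": [0, 0, 0], "rotation": [0, 0, 0]}, {"dp": [0, 0, 0], "rotation": [0, 0, 0]}, {"dp": [0, 0, 0], "rotation": [0, 0, 0]}], grip=0.0, force=50)

```text
t: 4.72
eef_pos: [0.4376, -0.0227, 0.0806]
ee_rot: [3.142, 0.0, -0.166]
force: [0.4, -0.7, 0.3]
width: 0.0329
gripper_force: 0.0
```

```bash
cat > look.py <<'E'
from h import *
import sys
s=readout.get_state(); print(s['t'],np.round(s['eef_pos'],4),np.round(np.degrees(s['ee_rot']),2),np.round(s['q'],2),'F',np.round(s['force'],1),s['width'],s['gripper_force'])
im,d=vision.grab_frame('wrist'); save(sys.argv[1],im[:,:] if len(sys.argv)<3 else im); W=cloud('wrist',d,s); np.save('w.npy',W)
h=np.array([np.cos(np.radians(-9.5)),np.sin(np.radians(-9.5))]); n=np.array([-h[1],h[0]]); o=np.array([.426,-.0225])
P=W.reshape(-1,3)
for r in vision.trace('ball_1_center','wrist')[:6]:
    Q=W[r['pixels']]; Q=Q[~np.isnan(Q[:,0])]
    if len(Q): p=np.median(Q,0); print('ball',round(r['score'],2),np.round(r['position']),r['pixels'].sum(),'x0,y0,z',np.round([(p[:2]-o)@h,(p[:2]-o)@n,p[2]],3))
E
python3 look.py w2.png
```

```text
4.725 [ 0.4376 -0.0227  0.0806] [180.     0.    -9.52] [ 0.4   0.17 -0.72  0.   -0.69  1.  ] F [ 0.4 -0.7  0.3] 0.032888087927570184 0.0
ball 0.51 [ 20. 619.] 2592 x0,y0,z [ 0.126 -0.139  0.027]
```

View pics/w2.png

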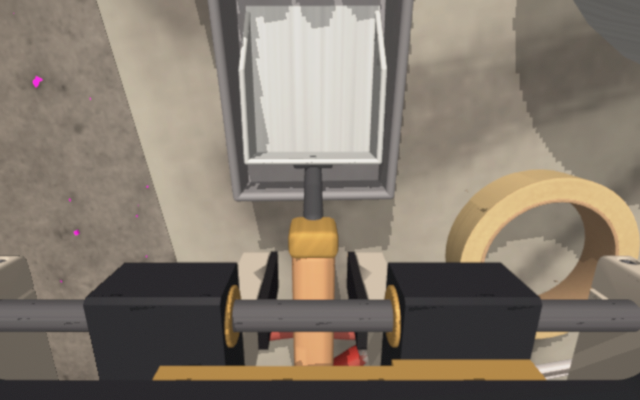

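The fingers straddle the grip (column 313) and are still closing. The bowl is centred between the tray walls, and its back edge is at row 160.

Request:
carry_out(commands=[{"dp": [0, 0, 0], "rotation": [0, 0, 0]}, {"dp": [0, 0, 0], "rotation": [0, 0, 0]}, {"dp": [0, 0, 0], "rotation": [0, 0, 0]}, {"dp": [0, 0, 0], "rotation": [0, 0, 0]}], grip=0.0, force=60)

```text
t: 5.32
eef_pos: [0.4376, -0.0227, 0.0805]
ee_rot: [3.142, 0.0, -0.166]
force: [-0.6, -0.4, -0.6]
width: 0.0175
gripper_force: 60.0
```

```bash
python3 - <<'E'
from h import *
W=np.load('w.npy'); a=np.radians(-9.5); h=np.array([np.cos(a),np.sin(a)]); n=np.array([-h[1],h[0]]); o=np.array([.426,-.0225])
for v in range(0,240,12):
    r=[]
    for u in (230,240,248,313,382,390,400): 
        p=W[v,u]; r.append(tuple(np.round([(p[:2]-o)@h,(p[:2]-o)@n,p[2]],3).tolist()))
    print(v,r[3], r[2],r[4])
E
```

```text
0 (0.139, 0.001, 0.008) (0.139, 0.034, 0.007) (0.139, -0.034, 0.008)
12 (0.134, 0.001, 0.009) (0.133, 0.034, 0.013) (0.134, -0.035, 0.008)
24 (0.128, 0.001, 0.01) (0.127, 0.033, 0.017) (0.128, -0.035, 0.008)
36 (0.122, 0.001, 0.01) (0.121, 0.033, 0.021) (0.12, -0.032, 0.025)
48 (0.116, 0.001, 0.011) (0.115, 0.033, 0.02) (0.114, -0.032, 0.029)
60 (0.111, 0.001, 0.011) (0.11, 0.033, 0.024) (0.109, -0.031, 0.034)
72 (0.105, 0.001, 0.01) (0.104, 0.033, 0.024) (0.103, -0.031, 0.036)
84 (0.099, 0.001, 0.01) (0.098, 0.033, 0.027) (0.098, -0.031, 0.036)
96 (0.093, 0.001, 0.01) (0.093, 0.033, 0.027) (0.093, -0.032, 0.037)
108 (0.086, 0.001, 0.01) (0.087, 0.033, 0.03) (0.087, -0.032, 0.036)
120 (0.08, 0.001, 0.01) (0.081, 0.033, 0.032) (0.082, -0.032, 0.037)
132 (0.073, 0.001, 0.01) (0.076, 0.033, 0.036) (0.076, -0.032, 0.038)
144 (0.067, 0.001, 0.01) (0.07, 0.033, 0.036) (0.07, -0.033, 0.036)
156 (0.063, 0.001, 0.027) (0.064, 0.033, 0.036) (0.061, -0.037, 0.017)
168 (0.058, 0.001, 0.036) (0.052, 0.039, 0.007) (0.055, -0.037, 0.019)
180 (0.054, 0.001, 0.045) (nan, nan, nan) (0.048, -0.037, 0.021)
192 (0.05, 0.001, 0.053) (0.045, 0.035, 0.032) (0.045, -0.035, 0.034)
204 (0.047, 0.001, 0.061) (0.028, 0.041, 0.0) (0.028, -0.042, -0.001)
216 (0.044, 0.001, 0.07) (0.02, 0.042, -0.001) (0.02, -0.043, 0.0)
228 (0.043, 0.001, 0.081) (0.012, 0.042, -0.0) (0.012, -0.043, -0.0)
```

Request:
carry_out(commands=[{"dp": [0.005, 0, 0.0005], "rotation": [0, 0, 0]}, {"dp": [0.005, 0, 0], "rotation": [0, 0, 0]}, {"dp": [0.005, 0, 0], "rotation": [0, 0, 0]}, {"dp": [0.005, 0, 0], "rotation": [0, 0, 0]}, {"dp": [0.005, 0, 0], "rotation": [0, 0, 0]}, {"dp": [0.005, 0, 0], "rotation": [0, 0, 0]}, {"dp": [0.005, 0, 0], "rotation": [0, 0, 0]}, {"dp": [0.005, 0, 0], "rotation": [0, 0, 0]}])

```text
t: 6.32
eef_pos: [0.476, -0.0297, 0.0804]
ee_rot: [3.141, 0.002, -0.166]
force: [-10.7, 2.4, 17.2]
width: 0.017
gripper_force: 60.0
```

Request:
carry_out(commands=[{"dp": [0.004, 0, 0], "rotation": [0, 0, 0]}, {"dp": [0.004, 0, 0], "rotation": [0, 0, 0]}, {"dp": [0.004, 0, 0], "rotation": [0, 0, 0]}])

```text
t: 6.7
eef_pos: [0.488, -0.0316, 0.0805]
ee_rot: [3.141, 0.002, -0.166]
force: [-7.3, 1.4, 11.2]
width: 0.0175
gripper_force: 60.0
```

```bash
cat > both.py <<'E'
from h import *
import sys
s=readout.get_state(); print(s['t'],np.round(s['eef_pos'],4),np.round(np.degrees(s['ee_rot']),2),np.round(s['q'],2),'F',np.round(s['force'],1),s['width'],s['gripper_force'])
a=vision.grab_frame('wrist')[0][:240,160:480]; t=vision.grab_frame('top')[0][100:190,210:400]; c=vision.grab_frame('scene')[0][130:290,180:400]
f=lambda im,hh:cv2.resize(im,(int(im.shape[1]*hh/im.shape[0]),hh),interpolation=cv2.INTER_CUBIC)
b=f(c,300); w=f(a,300); t=f(t,290); 
C=np.zeros((590,max(b.shape[1]+w.shape[1],t.shape[1]),3),np.uint8); C[:300,:w.shape[1]]=w; C[:300,w.shape[1]:w.shape[1]+b.shape[1]]=b; C[300:,:t.shape[1]]=t
C=C[:,:800]; print(C.shape); save(sys.argv[1],C)
E
python3 both.py b1.png
```

```text
6.7 [ 0.488  -0.0316  0.0805] [ 1.7996e+02  1.0000e-01 -9.5200e+00] [ 0.34  0.24 -0.61 -0.   -0.72  1.07] F [-7.3  1.4 11.2] 0.01754444794677297 60.00310242176056
(590, 800, 3)
```

View pics/b1.png

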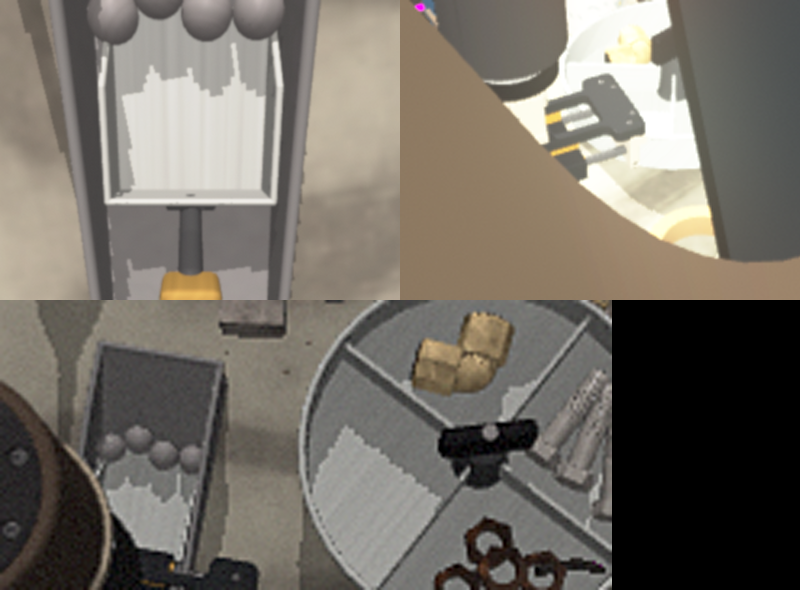

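The four balls (top row of the wrist crop, [15,110] to [15,260]) lie in a row across the lip, against the slope. Next I push to the slope's foot, then run up it while tilting back.

```bash
cat > path.py <<'E'
import numpy as np
def rows(cur,tg):
    x,z,a=cur
    for X,Z,A in tg:
        r=np.radians(a); dx,dz=X-x,Z-z
        print('{"dp":[%.4f,0,%.4f],"rotation":[0,%.1f,0]},'%(dx*np.cos(r)+dz*np.sin(r),dx*np.sin(r)-dz*np.cos(r),A-a)); x,z,a=X,Z,A
def tcp(lx,lz,a):
    r=np.radians(a); v=(-.1255,.0725); return lx+v[0]*np.cos(r)-v[1]*np.sin(r), lz+v[0]*np.sin(r)+v[1]*np.cos(r), a
E
python3 - <<'E'
from path import *
T=[tcp(.1915,.008,0)]
for a in range(3,28,3):
    z=.009+.076*np.sin(np.radians(a)); T.append(tcp(.1915+(z-.008)*.9,z,a))
for z in (.050,.056,.062): T.append(tcp(.1915+(z-.008)*.9,z,27))
rows((.0627,.0805,0),T)
E
```

```text
{"dp":[0.0033,0,0.0000],"rotation":[0,0.0,0]},
{"dp":[0.0009,0,0.0017],"rotation":[0,3.0,0]},
{"dp":[0.0002,0,0.0029],"rotation":[0,3.0,0]},
{"dp":[0.0003,0,0.0031],"rotation":[0,3.0,0]},
{"dp":[0.0005,0,0.0034],"rotation":[0,3.0,0]},
{"dp":[0.0006,0,0.0036],"rotation":[0,3.0,0]},
{"dp":[0.0007,0,0.0039],"rotation":[0,3.0,0]},
{"dp":[0.0007,0,0.0041],"rotation":[0,3.0,0]},
{"dp":[0.0008,0,0.0044],"rotation":[0,3.0,0]},
{"dp":[0.0008,0,0.0047],"rotation":[0,3.0,0]},
{"dp":[0.0082,0,-0.0031],"rotation":[0,0.0,0]},
{"dp":[0.0075,0,-0.0029],"rotation":[0,0.0,0]},
{"dp":[0.0075,0,-0.0029],"rotation":[0,0.0,0]},
```

```bash
python3 - <<'E'
from path import *
L=[(.008,0),(.0115,2),(.015,4.5),(.018,6.5),(.021,8.5),(.024,11),(.027,13),(.030,14.5),(.034,16),(.038,17.5),(.042,19),(.045,20)]
rows((.0627,.0805,0),[tcp(.1915+(z-.008)*.9,z,a) for z,a in L])
E
```

```text
{"dp":[0.0033,0,0.0000],"rotation":[0,0.0,0]},
{"dp":[0.0007,0,0.0009],"rotation":[0,2.0,0]},
{"dp":[0.0002,0,0.0022],"rotation":[0,2.5,0]},
{"dp":[0.0005,0,0.0016],"rotation":[0,2.0,0]},
{"dp":[0.0006,0,0.0017],"rotation":[0,2.0,0]},
{"dp":[0.0001,0,0.0030],"rotation":[0,2.5,0]},
{"dp":[0.0008,0,0.0020],"rotation":[0,2.0,0]},
{"dp":[0.0015,0,0.0010],"rotation":[0,1.5,0]},
{"dp":[0.0026,0,0.0003],"rotation":[0,1.5,0]},
{"dp":[0.0027,0,0.0005],"rotation":[0,1.5,0]},
{"dp":[0.0028,0,0.0006],"rotation":[0,1.5,0]},
{"dp":[0.0023,0,0.0002],"rotation":[0,1.0,0]},
```

Request:
carry_out(commands=[{"dp": [0.0033, 0, 0], "rotation": [0, 0, 0]}, {"dp": [0.0007, 0, 0.0007], "rotation": [0, 2.0, 0]}, {"dp": [0.0002, 0, 0.002], "rotation": [0, 2.5, 0]}, {"dp": [0.0005, 0, 0.0016], "rotation": [0, 2.0, 0]}])

```text
t: 7.35
eef_pos: [0.492, -0.0326, 0.0751]
ee_rot: [3.14, -0.112, -0.167]
force: [-3.0, 0.0, -0.9]
width: 0.0175
gripper_force: 60.0
```

Request:
carry_out(commands=[{"dp": [0.0006, 0, 0.0017], "rotation": [0, 2.0, 0]}, {"dp": [0.0001, 0, 0.003], "rotation": [0, 2.5, 0]}, {"dp": [0.0008, 0, 0.002], "rotation": [0, 2.0, 0]}, {"dp": [0.0015, 0, 0.001], "rotation": [0, 1.5, 0]}])

```text
t: 7.85
eef_pos: [0.4953, -0.0334, 0.0674]
ee_rot: [3.139, -0.25, -0.166]
force: [-1.4, -3.3, -1.7]
width: 0.0175
gripper_force: 60.0
```

```bash
python3 both.py b2.png
```

```text
7.85 [ 0.4953 -0.0334  0.0674] [179.87 -14.32  -9.5 ] [ 0.36  0.16 -1.    0.58 -0.23  0.49] F [-1.4 -3.3 -1.7] 0.01751893038340377 60.00583112239838
(590, 800, 3)
```

View pics/b2.png

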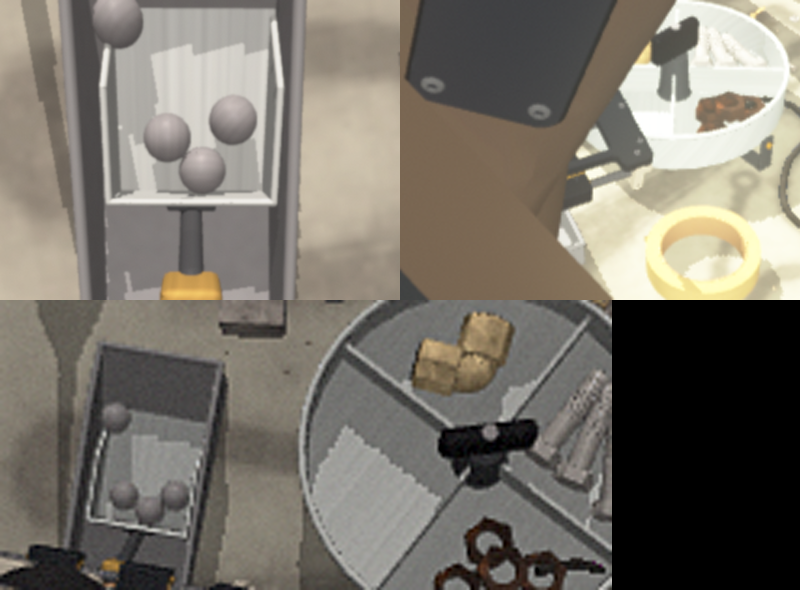

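Three balls are in the bowl ([135,165], [120,232] and [170,203] in the wrist crop). The fourth sits at the lip's left corner [20,118]. I nudge the scoop left while climbing the slope.

Request:
carry_out(commands=[{"dp": [0.0, -0.0015, 0], "rotation": [0, 0, 0]}, {"dp": [0.0034, -0.001, -0.0022], "rotation": [0, 0, 0]}, {"dp": [0.0034, 0, -0.0022], "rotation": [0, 0, 0]}, {"dp": [0.0034, 0, -0.0022], "rotation": [0, 0, 0]}, {"dp": [0, 0, 0], "rotation": [0, 0, 0]}])

```text
t: 8.62
eef_pos: [0.5048, -0.0327, 0.077]
ee_rot: [3.14, -0.25, -0.167]
force: [-8.9, 0.3, 0.8]
width: 0.0175
gripper_force: 60.0
```

```bash
cat > balls.py <<'E'
from h import *
s=readout.get_state(); print(s['t'],np.round(s['eef_pos'],4),np.round(np.degrees(s['ee_rot']),2),np.round(s['q'],2),'F',np.round(s['force'],1))
im,d=vision.grab_frame('wrist'); W=cloud('wrist',d,s); save('last.png',im); np.save('w.npy',W)
Rt=rot(s['ee_rot']); 
for r in vision.trace('ball_1_center','wrist')[:8]:
    Q=W[r['pixels']]; Q=Q[~np.isnan(Q[:,0])]
    if len(Q): 
        p=np.median(Q,0); q=Rt.T@(p-s['eef_pos']); print('ball',round(r['score'],2),np.round(r['position']),r['pixels'].sum(),'world',np.round(p,3),'bowl xyz', np.round([q[0]-.0875,-q[1],-q[2]+.0705],3))
g=cv2.cvtColor(im,cv2.COLOR_RGB2GRAY)[:260]; c=cv2.HoughCircles(cv2.medianBlur(g,5),cv2.HOUGH_GRADIENT,1,20,param1=80,param2=18,minRadius=12,maxRadius=30)
if c is not None:
  for x,y,rr in c[0][:8]:
    p=W[int(y),int(x)]; q=Rt.T@(p-s['eef_pos']); print('circ',x,y,rr,'bowl',np.round([q[0]-.0875,-q[1],-q[2]+.0705],3))
E
python3 balls.py
```

```text
8.625 [ 0.5048 -0.0327  0.077 ] [179.88 -14.3   -9.59] [ 0.38  0.16 -0.94  0.48 -0.29  0.58] F [-8.9  0.3  0.8]
circ 354.5 119.5 20.0 bowl [-0.018 -0.021  0.018]
circ 294.5 104.5 19.9 bowl [-0.01   0.009  0.019]
circ 316.5 136.5 21.3 bowl [-0.026 -0.002  0.019]
circ 270.5 134.5 20.3 bowl [-0.025  0.021  0.019]
```

All four balls are in the bowl. I lift straight up.

Request:
carry_out(commands=[{"dp": [0.0, 0, -0.004], "rotation": [0, 0, 0]}, {"dp": [0.0015, 0, -0.006], "rotation": [0, 0, 0]}, {"dp": [0.0025, 0, -0.0097], "rotation": [0, 0, 0]}, {"dp": [0.003, 0, -0.0116], "rotation": [0, 0, 0]}, {"dp": [0.003, 0, -0.0116], "rotation": [0, 0, 0]}, {"dp": [0.003, 0, -0.0116], "rotation": [0, 0, 0]}, {"dp": [0.003, 0, -0.0116], "rotation": [0, 0, 0]}, {"dp": [0.003, 0, -0.0116], "rotation": [0, 0, 0]}])

```text
t: 9.72
eef_pos: [0.5056, -0.0308, 0.1587]
ee_rot: [-3.14, -0.253, -0.166]
force: [0.9, -0.7, -2.6]
width: 0.0172
gripper_force: 60.0
```

Request:
carry_out(commands=[{"dp": [0.003, 0, -0.0116], "rotation": [0, 0.5, 0]}, {"dp": [0.003, 0, -0.0116], "rotation": [0, 1, 0]}, {"dp": [0.003, 0, -0.0116], "rotation": [0, 1, 0]}, {"dp": [0.003, 0, -0.0116], "rotation": [0, 1, 0]}, {"dp": [0.0025, 0, -0.008], "rotation": [0, 0.5, 0]}, {"dp": [0.001, 0, -0.004], "rotation": [0, 0, 0]}, {"dp": [0, 0, 0], "rotation": [0, 0, 0]}, {"dp": [0, 0, 0], "rotation": [0, 0, 0]}])

```text
t: 10.72
eef_pos: [0.5039, -0.0313, 0.2177]
ee_rot: [3.141, -0.322, -0.166]
force: [-0.3, 0.0, -2.4]
width: 0.0174
gripper_force: 60.0
```

```bash
python3 balls.py; python3 - <<'E'
from h import *
W=np.load('top.npy'); P=W.reshape(-1,3); P=P[~np.isnan(P[:,0])]
# dish rim circle fit
m=(P[:,2]>.048)&(P[:,2]<.06)&(np.hypot(P[:,0]-.603,P[:,1]+.273)>.105)&(np.hypot(P[:,0]-.603,P[:,1]+.273)<.132)
Q=P[m]; A=np.c_[2*Q[:,:2],np.ones(len(Q))]; s=np.linalg.lstsq(A,(Q[:,:2]**2).sum(1),rcond=None)[0]; print('axis',s[:2],'r',np.sqrt(s[2]+s[0]**2+s[1]**2))
r=np.hypot(P[:,0]-s[0],P[:,1]-s[1]); m=(r>.126)&(r<.15)&(P[:,2]>.03)&(P[:,0]<s[0]-.08); q=np.median(P[m],0); print('pointer',m.sum(),q,np.degrees(np.arctan2(q[1]-s[1],q[0]-s[0])))
E
```

```text
10.725 [ 0.5039 -0.0313  0.2177] [179.98 -18.46  -9.52] [ 0.45 -0.08 -0.76  0.31 -0.65  0.73] F [-0.3  0.  -2.4]
ball 0.95 [135. 318.] 1128 world [ 0.577 -0.048  0.186] bowl xyz [-0.026 -0.004  0.017]
circ 539.5 202.5 21.6 bowl [-0.106 -0.224 -0.133]
circ 295.5 106.5 19.6 bowl [-0.011  0.008  0.02 ]
circ 557.5 164.5 20.8 bowl [-0.071 -0.242 -0.146]
circ 354.5 120.5 18.8 bowl [-0.018 -0.021  0.019]
circ 270.5 136.5 20.5 bowl [-0.026  0.021  0.02 ]
circ 533.5 107.5 18.0 bowl [-0.017 -0.205 -0.141]
circ 522.5 39.5 21.4 bowl [ 0.042 -0.188 -0.147]
circ 318.5 136.5 19.4 bowl [-0.026 -0.003  0.019]
axis [ 0.60276597 -0.27312353] r 0.11809152755323096
pointer 22 [ 0.46565489 -0.28805647  0.04033965] -173.7843430642001
```

The four balls sit stably. I carry them over the dish.

Request:
carry_out(commands=[{"dp": [-0.002, 0.005, -0.0007], "rotation": [0, 0, 0]}, {"dp": [-0.004, 0.01, -0.0013], "rotation": [0, 0, 0]}, {"dp": [-0.004, 0.014, -0.0013], "rotation": [0, 0, 0]}, {"dp": [-0.005, 0.017, -0.0017], "rotation": [0, 0, 0]}, {"dp": [-0.005, 0.017, -0.0017], "rotation": [0, 0, 0]}, {"dp": [-0.005, 0.017, -0.0017], "rotation": [0, 0, 0]}, {"dp": [-0.005, 0.017, -0.0017], "rotation": [0, 0, 0]}, {"dp": [-0.005, 0.017, -0.0017], "rotation": [0, 0, 0]}])

```text
t: 11.82
eef_pos: [0.4477, -0.1388, 0.2183]
ee_rot: [-3.142, -0.323, -0.167]
force: [1.1, 0.1, -3.2]
width: 0.0175
gripper_force: 60.0
```

Request:
carry_out(commands=[{"dp": [-0.005, 0.016, -0.0017], "rotation": [0, 0, 0]}, {"dp": [-0.004, 0.012, -0.0013], "rotation": [0, 0, 0]}, {"dp": [-0.003, 0.008, -0.001], "rotation": [0, 0, 0]}, {"dp": [-0.0013, 0.0035, -0.0004], "rotation": [0, 0, 0]}, {"dp": [0, 0, 0], "rotation": [0, 0, 0]}])

```text
t: 12.45
eef_pos: [0.4283, -0.1744, 0.2182]
ee_rot: [-3.142, -0.323, -0.167]
force: [-0.1, 0.0, -3.3]
width: 0.0173
gripper_force: 60.0
```

```bash
python3 balls.py | grep -v ' -0.1' ; python3 - <<'E'
from h import *
from path import *
s=readout.get_state(); h=np.array([np.cos(np.radians(-9.5)),np.sin(np.radians(-9.5))]); n=np.array([-h[1],h[0]])
p=s['eef_pos']; a=-np.degrees(s['ee_rot'][1]); L=np.array([.568,-.198])
x=(p[:2]-L)@h; print('lateral err n',(p[:2]-L)@n)
T=[tcp(0,z,A) for z,A in [(.185,18),(.175,16),(.163,14),(.151,12),(.139,10),(.127,8),(.115,6),(.103,4)]]
T+=[tcp(0,z,A) for z,A in [(.092,2),(.082,1),(.073,0),(.067,0),(.063,0),(.061,0)]]
T+=[tcp(0,.061,-A) for A in range(3,46,3)]
rows((x,p[2],a),T)
E
```

```text
circ 294.5 105.5 19.6 bowl [-0.011  0.009  0.019]
circ 358.5 126.5 25.7 bowl [-0.021 -0.023  0.019]
circ 316.5 136.5 20.5 bowl [-0.026 -0.002  0.02 ]
circ 270.5 135.5 19.2 bowl [-0.026  0.021  0.018]
lateral err n 0.000518858911297761
{"dp":[-0.0012,0,0.0028],"rotation":[0,-0.5,0]},
{"dp":[-0.0005,0,0.0052],"rotation":[0,-2.0,0]},
{"dp":[-0.0007,0,0.0072],"rotation":[0,-2.0,0]},
{"dp":[-0.0003,0,0.0073],"rotation":[0,-2.0,0]},
{"dp":[0.0001,0,0.0074],"rotation":[0,-2.0,0]},
{"dp":[0.0005,0,0.0075],"rotation":[0,-2.0,0]},
{"dp":[0.0009,0,0.0075],"rotation":[0,-2.0,0]},
{"dp":[0.0014,0,0.0076],"rotation":[0,-2.0,0]},
{"dp":[0.0018,0,0.0066],"rotation":[0,-2.0,0]},
{"dp":[0.0009,0,0.0078],"rotation":[0,-1.0,0]},
{"dp":[0.0011,0,0.0068],"rotation":[0,-1.0,0]},
{"dp":[0.0000,0,0.0060],"rotation":[0,0.0,0]},
{"dp":[0.0000,0,0.0040],"rotation":[0,0.0,0]},
{"dp":[0.0000,0,0.0020],"rotation":[0,0.0,0]},
{"dp":[0.0040,0,-0.0065],"rotation":[0,-3.0,0]},
{"dp":[0.0040,0,-0.0065],"rotation":[0,-3.0,0]},
{"dp":[0.0040,0,-0.0065],"rotation":[0,-3.0,0]},
{"dp":[0.0040,0,-0.0065],"rotation":[0,-3.0,0]},
{"dp":[0.0040,0,-0.0065],"rotation":[0,-3.0,0]},
{"dp":[0.0040,0,-0.0065],"rotation":[0,-3.0,0]},
{"dp":[0.0040,0,-0.0065],"rotation":[0,-3.0,0]},
{"dp":[0.0040,0,-0.0065],"rotation":[0,-3.0,0]},
{"dp":[0.0040,0,-0.0065],"rotation":[0,-3.0,0]},
{"dp":[0.0040,0,-0.0065],"rotation":[0,-3.0,0]},
{"dp":[0.0040,0,-0.0065],"rotation":[0,-3.0,0]},
{"dp":[0.0040,0,-0.0065],"rotation":[0,-3.0,0]},
{"dp":[0.0040,0,-0.0065],"rotation":[0,-3.0,0]},
{"dp":[0.0040,0,-0.0065],"rotation":[0,-3.0,0]},
{"dp":[0.0040,0,-0.0065],"rotation":[0,-3.0,0]},
```

Request:
carry_out(commands=[{"dp": [-0.001, 0, 0.003], "rotation": [0, -0.5, 0]}, {"dp": [-0.0005, 0, 0.005], "rotation": [0, -2, 0]}, {"dp": [-0.0007, 0, 0.0072], "rotation": [0, -2, 0]}, {"dp": [-0.0003, 0, 0.0073], "rotation": [0, -2, 0]}, {"dp": [0, 0, 0.0074], "rotation": [0, -2, 0]}, {"dp": [0.0005, 0, 0.0075], "rotation": [0, -2, 0]}, {"dp": [0.001, 0, 0.0075], "rotation": [0, -2, 0]}, {"dp": [0.0014, 0, 0.0076], "rotation": [0, -2, 0]}])

```text
t: 13.55
eef_pos: [0.4399, -0.1762, 0.1661]
ee_rot: [-3.142, -0.068, -0.166]
force: [0.2, 1.2, -2.8]
width: 0.0176
gripper_force: 60.0
```

Request:
carry_out(commands=[{"dp": [0.0018, 0, 0.0066], "rotation": [0, -2, 0]}, {"dp": [0.001, 0, 0.0078], "rotation": [0, -1, 0]}, {"dp": [0.001, 0, 0.0068], "rotation": [0, -1, 0]}, {"dp": [0, 0, 0.006], "rotation": [0, 0, 0]}, {"dp": [0, 0, 0.004], "rotation": [0, 0, 0]}, {"dp": [0, 0, 0.001], "rotation": [0, 0, 0]}, {"dp": [0, 0, 0], "rotation": [0, 0, 0]}])

```text
t: 14.42
eef_pos: [0.4442, -0.1769, 0.1348]
ee_rot: [-3.142, -0.0, -0.166]
force: [0.1, -0.2, -3.1]
width: 0.0175
gripper_force: 60.0
```

```bash
python3 balls.py | grep -v ' -0.1' ; python3 - <<'E'
from h import *
W=np.load('w.npy'); s=readout.get_state(); Rt=rot(s['ee_rot']); im=cv2.imread('pics/last.png'); cv2.imwrite('pics/l1.png',im[:260])
E
```

```text
ball 0.48 [111.  79.] 32945 world [ 0.541 -0.03   0.009] bowl xyz [-0.016  0.161 -0.055]
circ 293.5 105.5 19.6 bowl [-0.011  0.009  0.019]
circ 353.5 122.5 19.1 bowl [-0.019 -0.021  0.018]
circ 319.5 134.5 20.5 bowl [-0.025 -0.004  0.019]
circ 412.5 87.5 28.3 bowl [-0.001 -0.067 -0.047]
circ 265.5 133.5 23.9 bowl [-0.024  0.024  0.019]
circ 449.5 30.5 16.0 bowl [ 0.033 -0.087 -0.047]
```

View pics/l1.png

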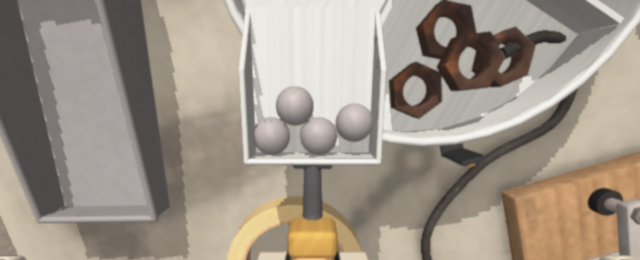

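Four balls rest at the bowl's back, and the lip is over the empty quarter between the rim (left, col 235) and the divider (right, col 385). I pour slowly.

Request:
carry_out(commands=[{"dp": [0.007, 0, -0.0065], "rotation": [0, -3, 0]}, {"dp": [0.007, 0, -0.0065], "rotation": [0, -3, 0]}, {"dp": [0.004, 0, -0.0065], "rotation": [0, -3, 0]}, {"dp": [0.0027, 0, -0.0043], "rotation": [0, -2, 0]}, {"dp": [0.0027, 0, -0.0043], "rotation": [0, -2, 0]}, {"dp": [0.0027, 0, -0.0043], "rotation": [0, -2, 0]}, {"dp": [0.0027, 0, -0.0043], "rotation": [0, -2, 0]}, {"dp": [0, 0, 0], "rotation": [0, 0, 0]}])

```text
t: 15.52
eef_pos: [0.4778, -0.1825, 0.1678]
ee_rot: [3.141, 0.296, -0.166]
force: [-0.3, 0.3, -1.9]
width: 0.018
gripper_force: 60.0
```

Request:
carry_out(commands=[{"dp": [0, 0, 0], "rotation": [0, 0, 0]}, {"dp": [0.004, 0, -0.0065], "rotation": [0, -3, 0]}, {"dp": [0.004, 0, -0.0065], "rotation": [0, -3, 0]}, {"dp": [0.004, 0, -0.0065], "rotation": [0, -3, 0]}, {"dp": [0.004, 0, -0.0065], "rotation": [0, -3, 0]}, {"dp": [0.004, 0, -0.0065], "rotation": [0, -3, 0]}, {"dp": [0.004, 0, -0.0065], "rotation": [0, -3, 0]}, {"dp": [0, 0, 0], "rotation": [0, 0, 0]}])

```text
t: 16.52
eef_pos: [0.5146, -0.1886, 0.1923]
ee_rot: [3.142, 0.611, -0.166]
force: [-0.6, -0.3, -2.6]
width: 0.0172
gripper_force: 60.0
```

```bash
python3 balls.py; python3 -c "
import cv2;a=cv2.imread('pics/last.png')[:260];cv2.imwrite('pics/l2.png',a)"
```

```text
16.525 [ 0.5146 -0.1886  0.1923] [180.    35.02  -9.53] [-0.04  0.56  0.08 -0.07 -1.7   1.46] F [-0.6 -0.3 -2.6]
circ 322.5 179.5 29.3 bowl [-0.091 -0.011 -0.169]
circ 444.5 67.5 25.8 bowl [ 0.011 -0.082 -0.033]
circ 405.5 57.5 23.9 bowl [ 0.02  -0.066 -0.068]
circ 275.5 178.5 16.8 bowl [-0.09   0.039 -0.167]
circ 430.5 161.5 22.5 bowl [-0.069 -0.119 -0.153]
```

View pics/l2.png

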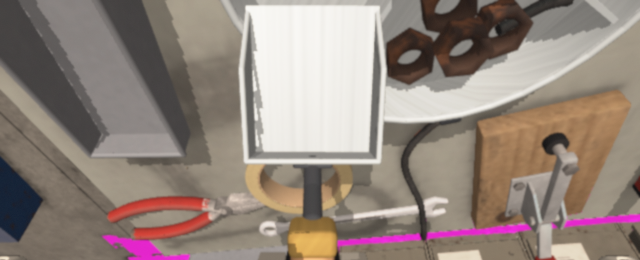

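The bowl is empty. I retreat up, level off, and return over the tray.

Request:
carry_out(commands=[{"dp": [-0.0172, 0, -0.0246], "rotation": [0, 0, 0]}, {"dp": [-0.0172, 0, -0.0246], "rotation": [0, 0, 0]}, {"dp": [-0.01, 0, -0.015], "rotation": [0, 9, 0]}, {"dp": [0, 0, 0], "rotation": [0, 9, 0]}, {"dp": [0, 0, 0], "rotation": [0, 9, 0]}, {"dp": [0, 0, 0], "rotation": [0, 8, 0]}, {"dp": [0, 0, 0], "rotation": [0, 0, 0]}])

```text
t: 17.5
eef_pos: [0.512, -0.1885, 0.2734]
ee_rot: [-3.141, -0.005, -0.166]
force: [-0.3, 0.0, -1.2]
width: 0.0176
gripper_force: 60.0
```

```bash
python3 - <<'E'
from h import *
s=readout.get_state(); p=s['eef_pos']; print(p,np.degrees(s['ee_rot']))
R_=rot(s['ee_rot']); print('tool delta to above tray', np.round(R_.T@(np.array([.4475,-.0244,p[2]])-p),4))
E
```

```text
[ 0.51199599 -0.18847724  0.27343954] [-179.95270005   -0.29916576   -9.49627891]
tool delta to above tray [-0.0907 -0.1512 -0.0003]
```

Request:
carry_out(commands=[{"dp": [-0.0151, -0.0252, 0], "rotation": [0, -0.3, 0]}, {"dp": [-0.0151, -0.0252, 0], "rotation": [0, 0, 0]}, {"dp": [-0.0151, -0.0252, 0], "rotation": [0, 0, 0]}, {"dp": [-0.0151, -0.0252, 0], "rotation": [0, 0, 0]}, {"dp": [-0.0151, -0.0252, 0], "rotation": [0, 0, 0]}, {"dp": [-0.0151, -0.0252, 0], "rotation": [0, 0, 0]}, {"dp": [0, 0, 0.02], "rotation": [0, 0, 0]}, {"dp": [0, 0, 0], "rotation": [0, 0, 0]}])

```text
t: 18.5
eef_pos: [0.4491, -0.0245, 0.2508]
ee_rot: [3.14, 0.008, -0.165]
force: [0.0, 0.1, -2.3]
width: 0.018
gripper_force: 60.0
```

```bash
cat > chk.py <<'E'
from h import *
s=readout.get_state(); print(s['t'],np.round(s['eef_pos'],4),np.round(np.degrees(s['ee_rot']),2))
im,d=vision.grab_frame('top'); save('topn.png',im); W=cloud('top',d)
ax=np.array([.6028,-.2731]); P=W.reshape(-1,3); P=P[~np.isnan(P[:,0])]
m=(P[:,2]>.092)&(P[:,2]<.112)&(np.hypot(*(P[:,:2]-ax).T)<.045); Q=P[m,:2]; v=np.linalg.svd(Q-Q.mean(0),full_matrices=False)[2][0]; print('bar',Q.mean(0),np.degrees(np.arctan2(v[1],v[0])),m.sum())
a=np.degrees(np.arctan2(P[:,1]-ax[1],P[:,0]-ax[0])); 
for r in vision.trace('ball_1_center','top')[:6]:
    p=np.nanmedian(W[r['pixels']],0); print('ball',round(r['score'],2),r['pixels'].sum(),np.round(r['position']),np.round(p,3),'r',np.hypot(*(p[:2]-ax)).round(3),'ang',np.degrees(np.arctan2(p[1]-ax[1],p[0]-ax[0])).round(1))
E
python3 chk.py; python3 -c "
import cv2;a=cv2.imread('pics/topn.png')[80:260,200:440];cv2.imwrite('pics/top1c.png',cv2.resize(a,None,fx=3.3,fy=3.3,interpolation=cv2.INTER_CUBIC))"
```

```text
18.5 [ 0.4491 -0.0245  0.2508] [179.93   0.47  -9.48]
bar [ 0.60218578 -0.27325717] 97.92950180629147 221
ball 0.4 66 [152. 331.] [ 0.598 -0.215  0.035] r 0.058 ang 95.1
```

View pics/top1c.png

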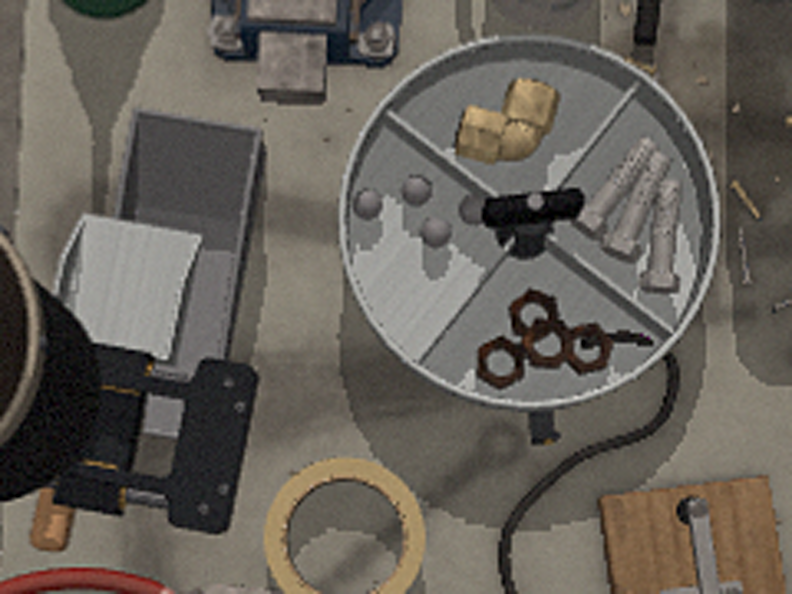

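All four balls lie in the formerly empty quarter ([205,368], [190,416], [232,435] and [210,472]). The scoop is above the tray, so I lower it.

Request:
carry_out(commands=[{"dp": [0, 0, 0.03], "rotation": [0, 0.4, 0]}, {"dp": [0, 0, 0.035], "rotation": [0, 0, 0]}, {"dp": [0, 0, 0.035], "rotation": [0, 0, 0]}, {"dp": [0, 0, 0.03], "rotation": [0, 0, 0]}, {"dp": [0, 0, 0.02], "rotation": [0, 0, 0]}, {"dp": [0, 0, 0.01], "rotation": [0, 0, 0]}, {"dp": [0, 0, 0.006], "rotation": [0, 0, 0]}, {"dp": [0, 0, 0], "rotation": [0, 0, 0]}])

```text
t: 19.6
eef_pos: [0.4506, -0.0246, 0.086]
ee_rot: [-3.142, -0.002, -0.166]
force: [0.1, 0.2, -0.9]
width: 0.0176
gripper_force: 60.0
```

Request:
carry_out(commands=[{"dp": [0, 0, 0.002], "rotation": [0, 0, 0]}, {"dp": [0, 0, 0.002], "rotation": [0, 0, 0]}, {"dp": [0, 0, 0], "rotation": [0, 0, 0]}])

```text
t: 19.98
eef_pos: [0.4503, -0.0246, 0.0818]
ee_rot: [-3.141, -0.002, -0.166]
force: [0.2, -0.5, -1.3]
width: 0.0172
gripper_force: 60.0
```

Request:
carry_out(commands=[{"dp": [0, 0, 0], "rotation": [0, 0, 0]}, {"dp": [0, 0, 0], "rotation": [0, 0, 0]}, {"dp": [0, 0, 0], "rotation": [0, 0, 0]}, {"dp": [0, 0, 0], "rotation": [0, 0, 0]}, {"dp": [0, 0, 0], "rotation": [0, 0, 0]}, {"dp": [0, 0, 0], "rotation": [0, 0, 0]}], grip=0.07)

```text
t: 20.72
eef_pos: [0.4503, -0.0246, 0.0817]
ee_rot: [3.142, -0.002, -0.166]
force: [-0.3, -0.0, -0.6]
width: 0.0688
gripper_force: 0.0
```

Request:
carry_out(commands=[{"dp": [0, 0, -0.02], "rotation": [0, 0, 0]}, {"dp": [0, 0, -0.04], "rotation": [0, 0, 0]}, {"dp": [0, 0, -0.04], "rotation": [0, 0, 0]}, {"dp": [0, 0, -0.04], "rotation": [0, 0, 0]}, {"dp": [0, 0, -0.03], "rotation": [0, 0, 0]}, {"dp": [0, 0, 0], "rotation": [0, 0, 0]}])

```text
t: 21.48
eef_pos: [0.4512, -0.0242, 0.2541]
ee_rot: [-3.139, -0.006, -0.166]
force: [0.7, 0.2, -0.8]
width: 0.0703
gripper_force: 0.0
```

```bash
python3 - <<'E'
from h import *
s=readout.get_state(); print(np.round(s['q'],2)); im,d=vision.grab_frame('wrist'); W=cloud('wrist',d,s); save('last.png',im)
for r in vision.trace('scoop_handle','wrist')[:2]:
    Q=W[r['pixels']]; Q=Q[~np.isnan(Q[:,0])]; print(r['score'],np.median(Q,0),np.percentile(Q[:,2],[2,50,90,99]))
E
```

```text
[ 0.39 -0.02 -0.45  0.   -1.13  1.02]
0.93 [ 0.5208318  -0.03130757  0.01041417] [0.00796685 0.01041417 0.08346425 0.0849616 ]
```

The scoop lies flat in the tray. Next I go above the dish handle and turn the jaws across the bar.

Request:
carry_out(commands=[{"dp": [0.0318, 0.0367, 0], "rotation": [0, 0, 0]}, {"dp": [0.0318, 0.0367, 0], "rotation": [0, 0, 0]}, {"dp": [0.0318, 0.0367, 0], "rotation": [0, 0, 0]}, {"dp": [0.0318, 0.0367, 0], "rotation": [0, 0, 0]}, {"dp": [0.0318, 0.0367, 0], "rotation": [0, 0, 0]}, {"dp": [0.0318, 0.0367, 0], "rotation": [0, 0, 0]}, {"dp": [0, 0, 0], "rotation": [0, 0, 9]}, {"dp": [0, 0, 0], "rotation": [0, 0, 9]}])

```text
t: 22.58
eef_pos: [0.6012, -0.2739, 0.2492]
ee_rot: [3.141, 0.002, -0.487]
force: [-0.9, 0.3, -0.0]
width: 0.0698
gripper_force: 0.0
```

Request:
carry_out(commands=[{"dp": [0, 0, 0], "rotation": [0, 0, 9]}, {"dp": [0, 0, 0], "rotation": [0, 0, 9]}, {"dp": [0, 0, 0], "rotation": [0, 0, 9]}, {"dp": [0, 0, 0], "rotation": [0, 0, 9]}, {"dp": [0, 0, 0], "rotation": [0, 0, 9]}, {"dp": [0, 0, 0], "rotation": [0, 0, 9.5]}, {"dp": [0, 0, 0], "rotation": [0, 0, 0]}])

```text
t: 23.45
eef_pos: [0.6013, -0.2731, 0.2503]
ee_rot: [3.141, 0.0, -1.43]
force: [-0.7, 0.5, -0.6]
width: 0.0698
gripper_force: 0.0
```

```bash
python3 - <<'E'
from h import *
s=readout.get_state(); p=s['eef_pos']; print(p,np.degrees(s['ee_rot']),np.round(s['q'],2)); im,d=vision.grab_frame('wrist'); W=cloud('wrist',d,s); save('last.png',im)
P=W.reshape(-1,3); P=P[~np.isnan(P[:,0])]; ax=np.array([.6028,-.2731])
m=(P[:,2]>.095)&(P[:,2]<.11)&(np.hypot(*(P[:,:2]-ax).T)<.045); Q=P[m,:2]; print('bar visible',m.sum(), cv2.minAreaRect(Q.astype(np.float32)) if m.sum()>20 else '')
print('tool delta',np.round(rot(s['ee_rot']).T@(np.array([.6026,-.2731,.094])-p),4))
E
```

```text
[ 0.60127224 -0.27310547  0.25031749] [ 1.79953372e+02  2.42077329e-02 -8.19601381e+01] [-0.13  0.34 -0.02 -0.   -1.21  0.27]
bar visible 1179 ((0.6058197617530823, -0.27246376872062683), (0.013603182509541512, 0.06074262037873268), 8.119818687438965)
tool delta [ 0.0002 -0.0014  0.1563]
```

Request:
carry_out(commands=[{"dp": [0, -0.0033, 0.035], "rotation": [0, 0, 0]}, {"dp": [0, 0, 0.04], "rotation": [0, 0, 0]}, {"dp": [0, 0, 0.04], "rotation": [0, 0, 0]}, {"dp": [0, 0, 0.03], "rotation": [0, 0, 0]}, {"dp": [0, 0, 0.011], "rotation": [0, 0, 0]}, {"dp": [0, 0, 0], "rotation": [0, 0, 0]}])

```text
t: 24.25
eef_pos: [0.6051, -0.2729, 0.0956]
ee_rot: [-3.141, -0.0, -1.43]
force: [-0.3, -0.5, 0.4]
width: 0.0699
gripper_force: 0.0
```

Request:
carry_out(commands=[{"dp": [0, 0, 0], "rotation": [0, 0, 0]}, {"dp": [0, 0, 0], "rotation": [0, 0, 0]}, {"dp": [0, 0, 0], "rotation": [0, 0, 0]}, {"dp": [0, 0, 0], "rotation": [0, 0, 0]}, {"dp": [0, 0, 0], "rotation": [0, 0, 0]}, {"dp": [0, 0, 0], "rotation": [0, 0, 0]}, {"dp": [0, 0, 0], "rotation": [0, 0, 0]}, {"dp": [0, 0, 0], "rotation": [0, 0, 0]}], grip=0.0, force=25)

```text
t: 25.25
eef_pos: [0.6056, -0.2728, 0.096]
ee_rot: [-3.14, -0.001, -1.431]
force: [1.8, 0.2, -1.0]
width: 0.0137
gripper_force: 25.0
```

Request:
carry_out(commands=[{"dp": [0, 0, 0], "rotation": [0, 0, -1]}, {"dp": [0, 0, 0], "rotation": [0, 0, -2]}, {"dp": [0, 0, 0], "rotation": [0, 0, -3]}, {"dp": [0, 0, 0], "rotation": [0, 0, -4]}, {"dp": [0, 0, 0], "rotation": [0, 0, -4]}, {"dp": [0, 0, 0], "rotation": [0, 0, -4]}, {"dp": [0, 0, 0], "rotation": [0, 0, -4]}, {"dp": [0, 0, 0], "rotation": [0, 0, -4]}])

```text
t: 26.25
eef_pos: [0.6064, -0.2725, 0.0961]
ee_rot: [-3.139, -0.002, -0.974]
force: [6.3, 1.8, -2.8]
width: 0.0139
gripper_force: 25.0
```

Request:
carry_out(commands=[{"dp": [0, 0, 0], "rotation": [0, 0, -4]}, {"dp": [0, 0, 0], "rotation": [0, 0, -4]}, {"dp": [0, 0, 0], "rotation": [0, 0, -4]}, {"dp": [0, 0, 0], "rotation": [0, 0, -4]}, {"dp": [0, 0, 0], "rotation": [0, 0, -4]}, {"dp": [0, 0, 0], "rotation": [0, 0, -4]}, {"dp": [0, 0, 0], "rotation": [0, 0, -4]}, {"dp": [0, 0, 0], "rotation": [0, 0, -4]}])

```text
t: 27.25
eef_pos: [0.6071, -0.2717, 0.0961]
ee_rot: [-3.139, -0.004, -0.415]
force: [6.7, 5.4, -2.8]
width: 0.0139
gripper_force: 25.0
```

Request:
carry_out(commands=[{"dp": [0, 0, 0], "rotation": [0, 0, -4]}, {"dp": [0, 0, 0], "rotation": [0, 0, -4]}, {"dp": [0, 0, 0], "rotation": [0, 0, -4]}, {"dp": [0, 0, 0], "rotation": [0, 0, -4]}, {"dp": [0, 0, 0], "rotation": [0, 0, -4]}, {"dp": [0, 0, 0], "rotation": [0, 0, -4]}, {"dp": [0, 0, 0], "rotation": [0, 0, -3]}, {"dp": [0, 0, 0], "rotation": [0, 0, -2]}])

```text
t: 28.25
eef_pos: [0.6072, -0.2708, 0.0961]
ee_rot: [-3.141, -0.005, 0.091]
force: [6.9, 10.0, -1.9]
width: 0.014
gripper_force: 25.0
```

```bash
python3 - <<'E'
from h import *
s=readout.get_state(); print(s['t'],s['eef_pos'],np.degrees(s['ee_rot']),np.round(s['q'],2),s['force'],s['gripper_force'])
t,d=vision.grab_frame('top'); sc=vision.grab_frame('scene')[0]
W=cloud('top',d); P=W.reshape(-1,3); P=P[~np.isnan(P[:,0])]; ax=np.array([.6028,-.2731]); rel=P[:,:2]-ax; r=np.hypot(*rel.T)
m=(P[:,2]>.042)&(P[:,2]<.056)&(r>.05)&(r<.11); a=np.degrees(np.arctan2(rel[m,1],rel[m,0]))%360
hh,e=np.histogram(a,120,(0,360)); print([(int(e[i]),int(hh[i])) for i in range(120) if hh[i]>3])
m=(r>.126)&(r<.15)&(P[:,2]>.03)&(P[:,0]<.52); q=np.median(P[m],0); print('pointer',m.sum(),np.degrees(np.arctan2(q[1]-ax[1],q[0]-ax[0])))
A=cv2.resize(t[80:250,220:440],None,fx=2.6,fy=2.6,interpolation=cv2.INTER_CUBIC)[:, :570]; B=cv2.resize(sc[100:260,250:420],None,fx=1.3,fy=1.3)
C=np.zeros((442,570+221,3),np.uint8); C[:A.shape[0],:A.shape[1]]=A; C[:B.shape[0],570:570+B.shape[1]]=B; save('fin.png',C)
E
```

```text
28.25 [ 0.60722207 -0.27077701  0.09606112] [-179.94292043   -0.29013431    5.18913838] [-0.13  0.47 -0.2  -0.   -0.9   1.79] [ 6.94160134  9.98303025 -1.90363075] 24.997802674770355
[(105, 19), (108, 23), (111, 26), (114, 28), (117, 25), (120, 21), (123, 17), (126, 11), (138, 41), (141, 9), (228, 55), (231, 11), (264, 6), (267, 10), (285, 17)]
pointer 23 -173.79386858448584
```

View pics/fin.png

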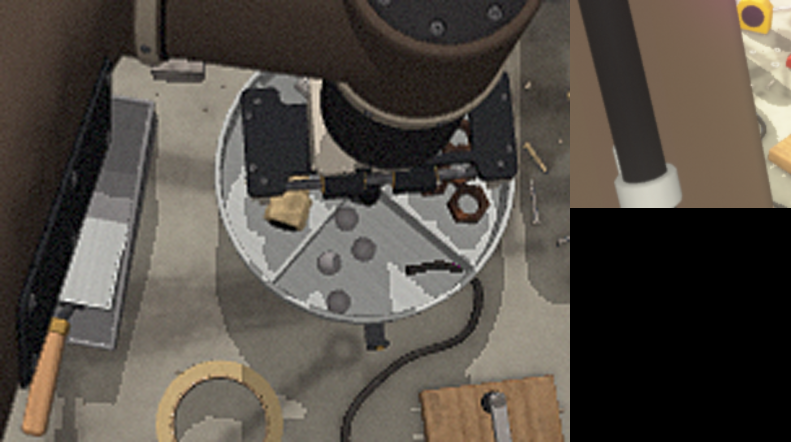

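The four balls ([218,346], [248,364], [262,330] and [300,338]) are in the quarter facing the pointer [337,376]. The scoop lies in the tray and the tape is untouched. I make a small final trim and hold.

Request:
carry_out(commands=[{"dp": [0, 0, 0], "rotation": [0, 0, -0.5]}, {"dp": [0, 0, 0], "rotation": [0, 0, -0.5]}, {"dp": [0, 0, 0], "rotation": [0, 0, 0]}, {"dp": [0, 0, 0], "rotation": [0, 0, 0]}, {"dp": [0, 0, 0], "rotation": [0, 0, 0]}, {"dp": [0, 0, 0], "rotation": [0, 0, 0]}, {"dp": [0, 0, 0], "rotation": [0, 0, 0]}, {"dp": [0, 0, 0], "rotation": [0, 0, 0]}])

```text
t: 29.35
eef_pos: [0.6072, -0.2707, 0.0961]
ee_rot: [-3.141, -0.005, 0.107]
force: [7.4, 10.4, -1.4]
width: 0.0138
gripper_force: 25.0
```

```bash
python3 -c "
from station import arm; print(arm.job_done())"
```

```text
the job is handed in; nothing more can be done
None
```

I handed the job in at about 29 s, with all four balls in the formerly empty compartment, turned to within about 1–2° of the pointer. The gripper is holding the dish handle at 25 N, the scoop is back in the tray and the tape is where it was. The hand-in returned no verdict.

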